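Open the latched gate of a bench test pen

ROBOT

A 6-joint arm with a two-finger parallel gripper is mounted at the origin on the work surface. World frame = base frame: x ahead of the robot, y to its left, z up, the work surface at z = 0. Lengths are in m, angles in degrees, forces in N, time in s.
With the tool pointing down it reaches from about 0.25 to 0.725 m from the base axis. Payload 9.7 kg.
Tool frame: the origin (TCP) lies at the very end of the fingers, on their centre line; the grasp point (between the pads) lies 19 mm behind it; z points along the fingers, y is the line along which they close (so a half turn about z gives the same grasp; the last joint's range is limited). The gripper opens to 85 mm and grips with 20 to 120 N. Pads are 22 mm wide; open, the fingers measure 114 mm over their backs; the gripper's body (76 mm by 85 mm) begins 54 mm behind the grasp point. The pads swing forward as they close: fully open they stand 13 mm farther back than shut.
Start: joints at [65.203, 4.979, 10.078, 95.1, 0, 90], TCP at [0.231, 0.499, 0.231] pointing down, gripper open.
Joint ranges: [-179.16, 179.16], [-48.56, 103.87], [-65.8, 70.77], [-126.05, 130.52], [-82.76, 87.17], [-180, 180]. Speed limits (degrees/s): [127.2, 127.2, 147.25, 180, 180, 180].

INTERFACE

Orientations are given as [roll, pitch, yaw] about the fixed x, y, z axes, in that order (R = Rz(yaw) Ry(pitch) Rx(roll)).
In Python, from workcell import bot gives the robot as it stands.
- The arm moves only by the tool arm_command, never from a script. Its argument "series" is a list of rows, each a list of 4 numbers: the shift along the tool's x, y, z in m, then the turn about the tool's z in rad. A call has exactly 5 rows; each row is the pose to reach, as a shift and turn from the pose commanded when the call began, along the tool's axes at that moment; what a row does not reach only later rows make up. A row lasts 1/10 s, in which the tool goes at most 50 mm and 8.59 degrees, less where a joint would pass 70% of its speed; a pose out of reach is approached as far as the arm can. A call with a gripper value outside its range is refused whole. "hand" is the finger opening in m, from 0 to 0.0854, set as the call begins (left out, the last holds). The fingers move at their own pace and stop on an object; "grip_force" is the grip in N (left out, the last holds). Time passes only in rows, so rows that repeat a pose let the fingers close, or fill a call up. It gives the time, the measured TCP pose, the force, the opening and the grip force at its end, in the units of the state.
- bot.get_obs(): the state, without advancing time (a new reading comes with each control period).
- bot.camera(name): name is "scene" or "top"; returns a dict with "color" (480x640x3 uint8, blue, green, red), "camera_matrix" (3x3 intrinsics, pixels), "dist_coeffs" ([k1, k2, p1, p2, k3] as OpenCV has them; the pictures are not rectified), "xyz" and "orientation" of the camera in the world. Camera axes: x right, y up, looking along -z (the intrinsics and any distortion apply to the point x, -y, -z); pixel columns grow to the right and rows downward; lengths in m; the calibration is good to about 2 mm. A picture is of the moment at which its call begins. There is no depth.
- bot.job_done(): hands the job in; it is judged then, once.
Trained networks look in the newest picture that a camera, given by its name, has taken for a name from the list of things; names that differ only in an ending like _2 or _b are one class to them, and where a whole thing is asked for, a point or a joint stands for the part that bears it (a point fixed in the world has none). Each returns a list of dicts, best first, with "confidence" (0 to 1); they miss things now and then, are a little off and sometimes report something else, mostly with a low value. They report only what shows in the picture. A call takes as long as a camera call.
- bot.find_in(camera, target): "location" ([column, row] in pixels, amid what is visible of it).
- bot.mark_of(camera, target): "location" ([column, row] in pixels: a listed point, or the origin of a listed thing).
The state is a dict: "time": time; "q": joint angles; "qd": joint speeds; "joint_efforts": joint torques, N m; "ee_pos": TCP position; "tcp_rot": TCP orientation; "wrist_force": force on the tool from outside, world axes, zero at the start; "torque": the same for the moment, N m; "opening": finger opening in m; "grasp_force": force on a finger pad.
Only numpy, scipy, OpenCV 4.12 (cv2) and the standard library are available. Lean on these libraries where they do the work, as an engineer would, in place of code of your own. Each camera call takes 0.05 s, during which the arm holds its last target. There are 200 camera calls.

TASK

Open the gate of the small fenced test pen on the bench: press its thumb lever gently down to its stop, so that the gravity latch bar lifts out of the catch, keep it pressed while you draw the gate out towards the robot, then swing the gate wide open and leave it standing open, with the lever let go. Work the bar only by the lever, never press hard, do not drag the bar against the catch, do not fling the gate, and leave the other things on the bench alone.

Things in the scene. Friction and masses are not known exactly. Their poses are not given: they have to be found in the camera images.
- pen: Test pen fixed to the bench: grey base, aluminium posts 165 mm high, clear panels, a white switch box inside. Origin on the bench under the middle of the closed gate; x points into the pen, y along the closed gate from latch post (y -165 mm) to hinge line (y +130 mm), z up. Gate: 250 mm wide, at x = 0, top rail at z 165 mm. With its bar it sweeps a radius of 290 mm round the hinge.
- hinge (a point): Point on the gate's vertical hinge line, 190 mm above the bench; it stays put as the gate swings. Its axes are the gate's: y points from the free end to the hinge, x to the inner side, z up.
- gate (a joint): Angle of the gate: 0 closed, grows as its free end swings out of the pen to the robot's side (clockwise seen from above), 1.5 at its end stop. Light friction (about 1 N at the lever); it stays where it is left.
- lever: Thumb lever: steel tray on a stem over the gate's top rail. This pose is of its pivot only, fixed on the gate (axes as the gate's). Tray middle: y +40 mm from here; floor's upper face z +7 to +23 mm at rest, set differently on each gate: feel for it. Floor 44 (x) by 42 mm (y); side lips 12 mm high, 5 mm thick, a 6 mm lip at the hinge end. Shut fingertips fit; pushing a side lip swings the gate.
- latch: Latch bar, steel, 8 by 14 mm section, 118 mm long to the gate's free end; pose of its pivot only, same as the lever's, 175 mm above the bench. Bar and lever turn as one: pressed, the tray sinks about 9 mm against 3 to 7 N of bar weight, to a hard stop where the force jumps. The bar clears the catch only in the last 0.7 to 1.6 mm: feel for the stop. Over 15 N on the lever is rough.
- catch: Dark steel hook on the latch post; the bar lies in it. Origin: middle of its lip's top edge. The lip (22 mm along the gate, 8 mm thick) stands 3 mm outside the bar; its top is 187 to 189.5 mm above the bench, and the bar (underside at 168 mm at rest, 191 at the stop) must pass over it. It is past once the gate has swung 0.1 rad. Over 15 N between bar and catch is dragging. Axes as the pen's.
- can: White and brass can, 73 mm diameter, 102 mm high, standing on the bench beyond the latch post. Origin: centre of its underside. Leave it alone.
- driver: Screwdriver with an orange handle lying on the bench on the latch side. Origin at its underside. Leave it alone.
- carton: Cardboard carton 60 by 90 by 45 mm on the bench beyond the hinge post. Origin: centre of its underside. Leave it alone.

How it is judged (in metres and radians):
On the way, in this order (a step that is already met when the one before it is completed fails the run):
1. the fingers press the thumb lever while the gate is closed (contact force between the fingers and lever above 1 N and value of joint gate below 0.04 rad), for 0.1 s.
2. the gate is swung wide open (value of joint gate above 1.1 rad), for 0.1 s.
At the end, for the whole second after the job is handed in: The gate stands at rest (slower than 0.05 rad/s), open by at least 1.1 rad (63 degrees) (value of joint gate above 1.1 rad and velocity of joint gate between -0.05 and 0.05 rad/s); the robot touches nothing.
It fails at once if the thumb lever is pressed or pushed with more than 16 N (contact force between anything else and lever above 16 N).
It fails at once if the bar is worked directly by the fingers (over 3 N) (contact force between the fingers and latch above 3 N).
It fails at once if the bar is dragged or forced against the catch with more than 15 N (contact force between latch and catch above 15 N).
It fails at once if the gate is flung faster than 2.5 rad/s (velocity of joint gate above 2.5 rad/s).
It fails at once if the can, the screwdriver or the carton is moved by more than 20 mm (distance of any of can, driver, carton from where it was at the start of the episode above 0.02 m).
It also fails if it takes over 67 s, if anything falls off the work surface, if the arm or the gripper's body presses on something with over 40 N, if the wrist force passes 120 N, or if a joint passes its speed limit or range.

## Working session

There is one attempt and no reset: what is moved stays moved. The work goes in short steps, Python scripts to look and compute and a tool call to move; the robot and the scene stay as the last step left them, time stands still between calls to the robot, and variables do not carry over. Pictures are saved under pics/ and viewed, at most 10 in all, crops included, and the job is handed in when it is done.

Besides the shell and the picture viewer there is one more tool, called after "Emit:" as name(argument=value, ...) on one line, values as JSON. arm_command: Moves the arm, as the interface text tells. Its arguments: {"type":"object","properties":{"series":{"type":"array"},"hand":{"type":"number"},"grip_force":{"type":"number"}},"required":["series"]}

```bash
mkdir -p pics
cat > h.py <<'E'
import numpy as np,cv2
from scipy.spatial.transform import Rotation as R
from workcell import bot
def cam(n):
    c=bot.camera(n); return c
def ray(c,px):
    o=np.array(c["orientation"],float)
    Rm=o if o.shape==(3,3) else R.from_euler('xyz',o,degrees=True).as_matrix()
    u=cv2.undistortPoints(np.array([[px]],float),np.array(c["camera_matrix"],float),np.array(c["dist_coeffs"],float))[0,0]
    return np.array(c["xyz"],float),Rm@np.array([u[0],-u[1],-1.])
def atz(c,px,z):
    o,d=ray(c,px); return o+d*(z-o[2])/d[2]
def tri(rs):
    A=0;b=0
    for o,d in rs:
        d=d/np.linalg.norm(d);P=np.eye(3)-np.outer(d,d);A=A+P;b=b+P@o
    p=np.linalg.solve(A,b)
    return p,[np.linalg.norm(np.cross(p-o,d/np.linalg.norm(d))) for o,d in rs]
E
python3 - <<'E'
from h import *
np.set_printoptions(precision=4,suppress=True)
o=bot.get_obs();print(o["ee_pos"],o["tcp_rot"],o["wrist_force"])
C={n:cam(n) for n in("scene","top")}
for n in C: cv2.imwrite(f"pics/{n}0.png",C[n]["color"]);print(n,C[n]["xyz"],C[n]["orientation"])
Z=dict(pen=0,hinge=.19,lever=.175,latch=.175,catch=.188,can=0,driver=0,carton=0)
for t in Z:
    rs=[]
    for n in C:
        m=bot.mark_of(n,t)
        for k in m[:2]: print(t,n,np.round(k["location"],1),round(k["confidence"],2),atz(C[n],k["location"],Z[t]))
        if m: rs.append(ray(C[n],m[0]["location"]))
    if len(rs)==2: print("  tri",*tri(rs))
E
```

```text
[0.2306 0.4991 0.2306] [-179.9226   -0.0005  155.199 ] [ 0.3492 -0.5117 -0.4904]
scene [ 1.1683 -0.5431  0.7284] [55.391  -1.0176 53.1557]
top [ 0.2297 -0.029   1.3563] [ 12.6638  -0.0486 -92.0489]
pen scene [396.6 297.9] 0.74 [0.6011 0.0846 0.    ]
pen top [267.8 206. ] 0.71 [0.6024 0.0848 0.    ]
  tri [0.6019 0.0844 0.0008] [np.float64(0.00042998937127176673), np.float64(0.0004299893712717775)]
hinge scene [437.5 206.1] 0.6 [0.5784 0.2049 0.19  ]
hinge top [201.7 198. ] 0.55 [0.5737 0.2141 0.19  ]
  tri [0.5737 0.2136 0.1853] [np.float64(0.0018802091664723343), np.float64(0.0018802091664723232)]
lever scene [382.9 240.4] 0.97 [0.5925 0.0319 0.175 ]
lever scene [348.3 260.7] 0.65 [ 0.6052 -0.0677  0.175 ]
lever top [279.7 191.5] 0.71 [0.5868 0.043  0.175 ]
  tri [0.587  0.0412 0.1687] [np.float64(0.0027360891755288984), np.float64(0.00273608917552882)]
latch scene [383.1 240.3] 0.66 [0.5925 0.0325 0.175 ]
latch top [355.3 169.3] 0.68 [ 0.6329 -0.1281  0.175 ]
latch top [282.2 189.9] 0.52 [0.5903 0.0374 0.175 ]
  tri [ 0.6421 -0.0853  0.2448] [np.float64(0.049021067989845526), np.float64(0.0490210679898454)]
catch scene [345.9 259.4] 0.55 [ 0.6127 -0.08    0.188 ]
catch top [331.9 177.1] 0.4 [ 0.6121 -0.0742  0.188 ]
  tri [ 0.6114 -0.0761  0.1859] [np.float64(0.0022092215057504614), np.float64(0.0022092215057506435)]
can scene [342.2 373.9] 0.92 [ 0.7004 -0.1496  0.    ]
can top [352.2 165.7] 0.64 [ 0.7027 -0.1353  0.    ]
  tri [ 0.7005 -0.1412 -0.0045] [np.float64(0.0066288637581796706), np.float64(0.0066288637581795986)]
driver scene [196.6 358.8] 0.86 [ 0.5046 -0.3578  0.    ]
driver top [446.7 239.2] 0.76 [ 0.5    -0.3637  0.    ]
  tri [ 0.5016 -0.3606 -0.0012] [np.float64(0.0036115913352203232), np.float64(0.0036115913352201697)]
carton top [164.6 249.5] 0.66 [0.4988 0.3458 0.    ]
carton top [280.6 187.4] 0.51 [0.6506 0.0512 0.    ]
```

Run:
```python
import cv2
a=cv2.imread("pics/top0.png")[120:320,130:410];cv2.imwrite("pics/topc.png",cv2.resize(a,None,fx=2.8,fy=2.8,interpolation=2))
a=cv2.imread("pics/scene0.png")[160:360,280:540];cv2.imwrite("pics/scenec.png",cv2.resize(a,None,fx=3,fy=3,interpolation=2))
```

```text
(no output)
```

View pics/topc.png

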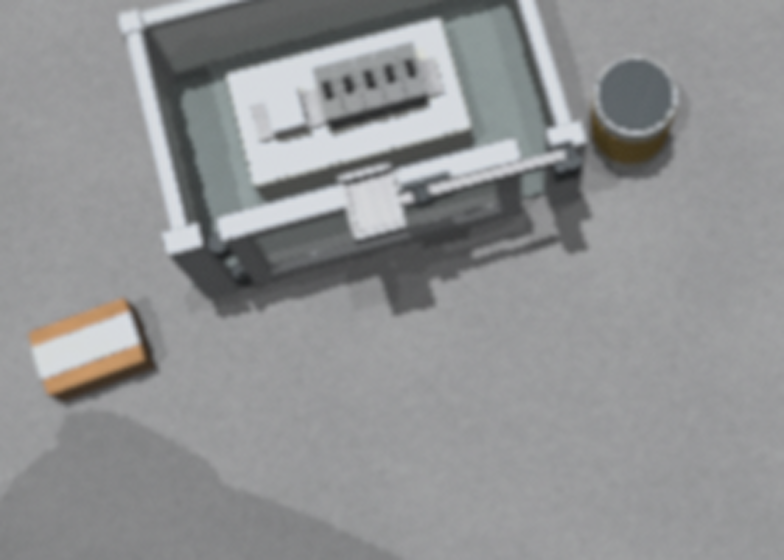

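View pics/scenec.png

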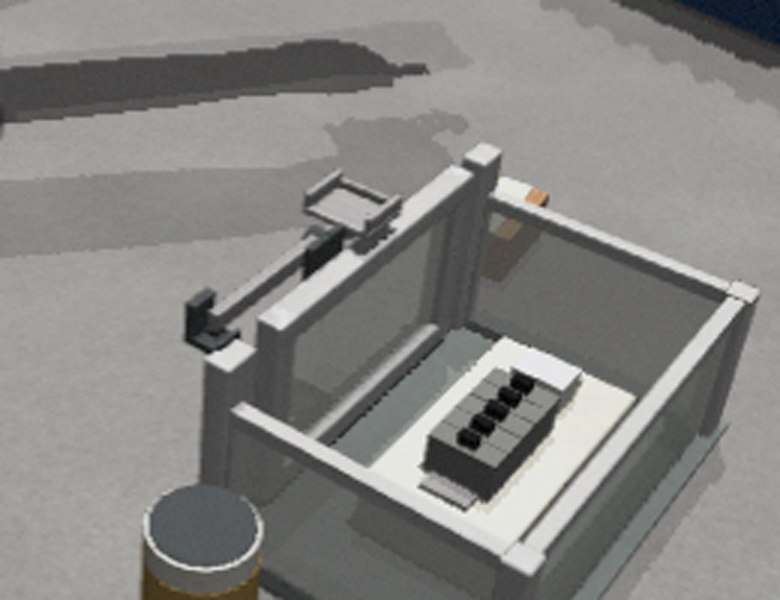

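The top view shows the gate closed, with the tray at about px (264,193), the bar pivot at (281,188), the hinge post top at (195,206) and the latch post top at (332,169). In the scene view the tray middle is at about px (398,228). Next I'll measure the gate line and the tray.

Run:
```python
from h import *
np.set_printoptions(precision=4,suppress=True)
C={n:cam(n) for n in("scene","top")}
T=lambda x,y:(130+(x+.5)/2.8-.5,120+(y+.5)/2.8-.5)
S=lambda x,y:(280+(x+.5)/3-.5,160+(y+.5)/3-.5)
for nm,t,s,z in [("hpost",(183,240),(483,154),.165),("lpost",(566,138),(229,355),.165),("tray",(376,205),(353,204),.2),("pivot",(423,190),(325,240),.18),("backpost",(133,20),(743,292),.165)]:
    a,b=T(*t),S(*s); print(nm,atz(C["top"],a,z),atz(C["scene"],b,z),*tri([ray(C["top"],a),ray(C["scene"],b)]))
for n in C:
  for t in("lever","latch","hinge","catch"):
    for k in bot.find_in(n,t)[:2]+[None]+bot.mark_of(n,t)[:2]:
        if k: print(n,t,np.round(k["location"],1),round(k["confidence"],2))
```

```text
hpost [0.5644 0.2341 0.165 ] [0.5704 0.2292 0.165 ] [0.5657 0.2352 0.1606] [np.float64(7.455229178502418e-05), np.float64(7.45522917850385e-05)]
lpost [ 0.639  -0.0757  0.165 ] [ 0.6449 -0.0806  0.165 ] [ 0.6404 -0.0762  0.1601] [np.float64(0.00034917212024162533), np.float64(0.00034917212024167173)]
tray [0.5773 0.0759 0.2   ] [0.6016 0.0601 0.2   ] [0.5831 0.0783 0.1831] [np.float64(0.0010596651547126476), np.float64(0.001059665154712621)]
pivot [0.5944 0.0402 0.18  ] [0.6017 0.0369 0.18  ] [0.5965 0.0412 0.1752] [np.float64(0.0008314085248431313), np.float64(0.000831408524843122)]
backpost [0.7552 0.2789 0.165 ] [0.7935 0.2395 0.165 ] [0.7705 0.2878 0.1303] [np.float64(8.412195397691509e-05), np.float64(8.412195397676215e-05)]
scene lever [396.6 230.5] 0.8
scene lever [387.  240.3] 0.58
scene latch [370.2 251.7] 0.95
scene latch [384.3 239.1] 0.67
scene hinge [396.  259.7] 0.81
scene hinge [438.5 203.9] 0.71
scene catch [348.9 267.4] 0.71
scene catch [347.7 258.6] 0.53
top lever [262.1 193.5] 0.87
top lever [358.3 161.7] 0.15
top lever [279.  189.8] 0.56
top latch [301.7 182.3] 0.55
top latch [279.8 189.2] 0.74
top hinge [260.5 199. ] 0.86
top hinge [199.7 201.8] 0.68
top catch [335.  178.8] 0.51
top catch [335.  177.3] 0.57
```

Emit:
arm_command(series=[[-0.035, -0.0165, -0.01, -0.06], [-0.07, -0.033, -0.02, -0.12], [-0.105, -0.0495, -0.02, -0.18], [-0.14, -0.066, -0.02, -0.24], [-0.175, -0.0825, -0.02, -0.3]], hand=0)

```text
time: 2.3
ee_pos: [0.3557, 0.3498, 0.2515]
tcp_rot: [180.0, 0.0, 172.5]
wrist_force: [0.8, -0.2, 0.5]
opening: 0.0122
grasp_force: 0.0
```

```bash
cat > s.py <<'E'
from h import *
import sys
np.set_printoptions(precision=4,suppress=True)
o=bot.get_obs()
print(o["time"],o["q"],o["ee_pos"],o["tcp_rot"],o["wrist_force"],o["opening"])
if len(sys.argv)>2:  # target x y z yaw -> tool shift
    t=np.array(list(map(float,sys.argv[1:5])))
    Rm=R.from_euler('xyz',o["tcp_rot"],degrees=True).as_matrix()
    print("shift",Rm.T@(t[:3]-o["ee_pos"]),"turn",np.deg2rad((o["tcp_rot"][2]-t[3]+180)%360-180))
E
python3 s.py .5825 .0795 .235 193.5
```

```text
2.3 [44.5178 -1.5748  5.6254 97.171  -0.0026 51.9703] [0.3557 0.3498 0.2515] [179.9786   0.02   172.5475] [ 0.8389 -0.1569  0.4968] 0.012163380047489637
shift [-0.2599 -0.2386  0.0165] turn -0.36569058090302575
```

Emit:
arm_command(series=[[-0.026, -0.024, 0, -0.037], [-0.052, -0.048, 0, -0.073], [-0.078, -0.072, 0, -0.11], [-0.104, -0.096, 0, -0.146], [-0.13, -0.12, 0, -0.183]])

```text
time: 2.8
ee_pos: [0.4687, 0.2136, 0.2515]
tcp_rot: [180.0, 0.0, -177.0]
wrist_force: [0.2, 0.9, -0.8]
opening: 0.0001
grasp_force: 0.0
```

```bash
python3 s.py .5825 .0795 .235 193.5
```

```text
2.8 [24.4954  0.635   7.8168 97.1575  0.0025 21.5379] [0.4687 0.2136 0.2515] [ 179.9888    0.0216 -177.0425] [ 0.1766  0.8769 -0.8312] 7.992402362473666e-05
shift [-0.1067 -0.1398  0.0165] turn -0.18400172240966703
```

Emit:
arm_command(series=[[-0.025, -0.033, 0, -0.046], [-0.05, -0.066, 0, -0.092], [-0.08, -0.105, 0, -0.138], [-0.1067, -0.1398, 0.008, -0.184], [-0.1067, -0.1398, 0.0165, -0.184]])

```text
time: 3.3
ee_pos: [0.5839, 0.0768, 0.2334]
tcp_rot: [-180.0, -0.0, -166.7]
wrist_force: [-0.8, 0.2, -0.5]
opening: 0.0001
grasp_force: 0.0
```

```bash
python3 s.py .5825 .0795 .235 193.5
python3 - <<'E'
from h import *
for n,(x,y) in dict(top=(200,130),scene=(320,150)).items():
    c=cam(n)["color"]; cv2.imwrite(f"pics/{n}1.png",c)
    globals()[n]=cv2.resize(c[y:y+130,x:x+130],None,fx=3,fy=3,interpolation=2)
cv2.imwrite("pics/both1.png",np.hstack([top,scene]))
E
```

```text
3.3 [ 7.5152 10.5458 16.498  95.9753 -0.0524 -5.7388] [0.5839 0.0768 0.2334] [-179.9502   -0.0282 -166.746 ] [-0.7798  0.2251 -0.5218] 6.251676735687646e-05
shift [ 0.0008  0.003  -0.0016] turn -0.004293509480225022
```

View pics/both1.png

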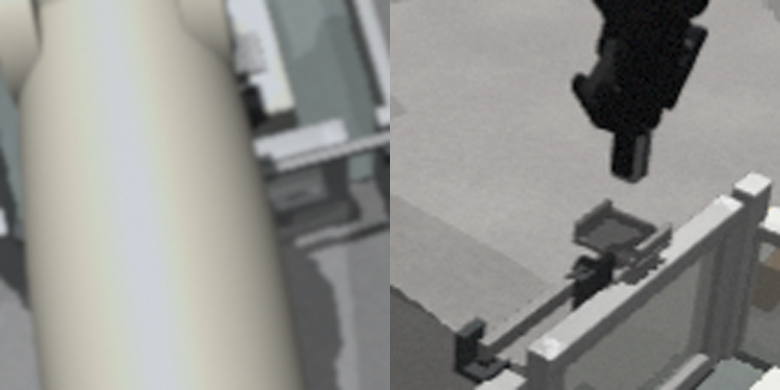

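The arm hides the tray in the top view. In the scene view the shut fingertip (about px 400,209) hangs over the tray (about px 395,227). I'll come down a little and settle.

Emit:
arm_command(series=[[0, 0, 0.005, 0], [0, 0, 0.01, 0], [0, 0, 0.015, 0], [0, 0, 0.015, 0], [0, 0, 0.015, 0]])

```text
time: 3.9
ee_pos: [0.5812, 0.081, 0.22]
tcp_rot: [-180.0, 0.0, -166.5]
wrist_force: [-0.0, 0.2, 0.7]
opening: 0.0003
grasp_force: 0.0
```

```bash
python3 s.py .5825 .0795 .213 193.5
python3 - <<'E'
from h import *
c=cam("scene");cv2.imwrite("pics/s2.png",c["color"])
Rm=R.from_euler('xyz',c["orientation"],degrees=True).as_matrix()
def proj(p):
    v=Rm.T@(np.array(p)-c["xyz"]); return cv2.projectPoints(np.array([[v[0],-v[1],-v[2]]]),np.zeros(3),np.zeros(3),np.array(c["camera_matrix"],float),np.array(c["dist_coeffs"],float))[0].ravel()
print(proj(bot.get_obs()["ee_pos"]))
for z in(.182,.19,.198): print(z,proj([.5825,.0795,z]))
cv2.imwrite("pics/s2c.png",cv2.resize(c["color"][170:270,340:440],None,fx=6,fy=6,interpolation=2))
E
```

```text
3.9 [ 7.9332  9.9    14.2568 94.3473 -0.0007 -5.5226] [0.5812 0.081  0.22  ] [-179.9984    0.0093 -166.5442] [-0.0428  0.2307  0.7053] 0.0003194014591044941
shift [-0.0009 -0.0017  0.007 ] turn -0.0007718799352031101
[398.88324543 211.73660186]
0.182 [396.99449065 227.87424742]
0.19 [397.36117939 224.63471651]
0.198 [397.73090169 221.36589932]
```

View pics/s2c.png

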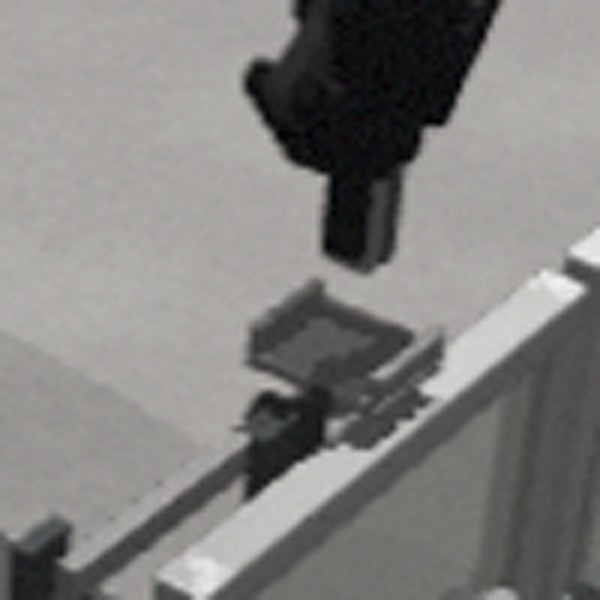

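The tip is at px (400,214) and the tray floor centre at about (396,227). That puts the tip about 2–3 mm too far toward the hinge, so I'll correct it on the way down.

Emit:
arm_command(series=[[-0.001, -0.003, 0.004, 0], [-0.001, -0.003, 0.008, 0], [-0.001, -0.003, 0.012, 0], [-0.001, -0.003, 0.016, 0], [-0.001, -0.003, 0.019, 0]])

```text
time: 4.45
ee_pos: [0.5831, 0.0779, 0.2002]
tcp_rot: [180.0, -0.0, -166.6]
wrist_force: [-0.1, -0.7, -0.3]
opening: -0.0005
grasp_force: 0.0
```

Emit:
arm_command(series=[[0, 0, 0, 0], [0, 0, 0.001, 0], [0, 0, 0.002, 0], [0, 0, 0.003, 0], [0, 0, 0.003, 0]])

```text
time: 4.95
ee_pos: [0.5831, 0.0779, 0.1977]
tcp_rot: [180.0, -0.0, -166.6]
wrist_force: [-0.4, 0.3, -0.0]
opening: -0.0
grasp_force: 0.0
```

Emit:
arm_command(series=[[0, 0, 0.001, 0], [0, 0, 0.002, 0], [0, 0, 0.003, 0], [0, 0, 0.003, 0], [0, 0, 0.003, 0]])

```text
time: 5.45
ee_pos: [0.5831, 0.0779, 0.1948]
tcp_rot: [-180.0, -0.0, -166.6]
wrist_force: [-0.1, 0.4, -0.9]
opening: 0.0001
grasp_force: 0.0
```

Emit:
arm_command(series=[[0, 0, 0.001, 0], [0, 0, 0.002, 0], [0, 0, 0.002, 0], [0, 0, 0.002, 0], [0, 0, 0.002, 0]])

```text
time: 5.95
ee_pos: [0.5831, 0.0779, 0.1928]
tcp_rot: [-180.0, -0.0, -166.6]
wrist_force: [0.2, 0.0, -0.2]
opening: 0.0001
grasp_force: 0.0
```

Emit:
arm_command(series=[[0, 0, 0.001, 0], [0, 0, 0.002, 0], [0, 0, 0.002, 0], [0, 0, 0.002, 0], [0, 0, 0.002, 0]])

```text
time: 6.45
ee_pos: [0.5832, 0.0779, 0.1908]
tcp_rot: [-180.0, 0.0, -166.6]
wrist_force: [0.1, -0.0, -0.6]
opening: -0.0001
grasp_force: 0.0
```

Emit:
arm_command(series=[[0, 0, 0.001, 0], [0, 0, 0.002, 0], [0, 0, 0.002, 0], [0, 0, 0.002, 0], [0, 0, 0.002, 0]])

```text
time: 6.95
ee_pos: [0.5831, 0.0779, 0.1888]
tcp_rot: [-180.0, -0.0, -166.6]
wrist_force: [0.1, -0.9, 0.4]
opening: 0.0003
grasp_force: 0.0
```

Emit:
arm_command(series=[[0, 0, 0.001, 0], [0, 0, 0.002, 0], [0, 0, 0.002, 0], [0, 0, 0.002, 0], [0, 0, 0.002, 0]])

```text
time: 7.45
ee_pos: [0.5832, 0.0779, 0.1868]
tcp_rot: [-180.0, 0.0, -166.6]
wrist_force: [0.4, 0.9, -0.1]
opening: -0.0002
grasp_force: 0.0
```

Emit:
arm_command(series=[[0, 0, 0.001, 0], [0, 0, 0.002, 0], [0, 0, 0.002, 0], [0, 0, 0.002, 0], [0, 0, 0.002, 0]])

```text
time: 7.95
ee_pos: [0.5832, 0.0779, 0.1848]
tcp_rot: [180.0, 0.0, -166.6]
wrist_force: [-0.4, -0.5, -0.2]
opening: -0.0002
grasp_force: 0.0
```

Emit:
arm_command(series=[[0, 0, 0.001, 0], [0, 0, 0.002, 0], [0, 0, 0.002, 0], [0, 0, 0.002, 0], [0, 0, 0.002, 0]])

```text
time: 8.45
ee_pos: [0.5832, 0.0779, 0.1828]
tcp_rot: [180.0, 0.0, -166.6]
wrist_force: [-0.6, -0.7, 0.8]
opening: -0.0001
grasp_force: 0.0
```

Emit:
arm_command(series=[[0, 0, 0.001, 0], [0, 0, 0.002, 0], [0, 0, 0.002, 0], [0, 0, 0.002, 0], [0, 0, 0.002, 0]])

```text
time: 8.95
ee_pos: [0.5832, 0.078, 0.1812]
tcp_rot: [180.0, 0.0, -166.6]
wrist_force: [-1.2, 1.2, 5.0]
opening: -0.0
grasp_force: 2.6
```

Emit:
arm_command(series=[[0, 0, 0.001, 0], [0, 0, 0.002, 0], [0, 0, 0.002, 0], [0, 0, 0.002, 0], [0, 0, 0.002, 0]])

```text
time: 9.45
ee_pos: [0.5832, 0.0782, 0.179]
tcp_rot: [180.0, 0.0, -166.6]
wrist_force: [-1.0, 3.7, 5.7]
opening: 0.0002
grasp_force: 2.8
```

Run:
```python
from h import *
print(np.mean([ (bot.camera("scene"),bot.get_obs()["wrist_force"])[1] for _ in range(4)],axis=0))
c=cam("scene")
cv2.imwrite("pics/s3c.png",cv2.resize(c["color"][170:270,340:440],None,fx=6,fy=6,interpolation=2))
```

```text
[-1.497196    4.21682756  4.93185303]
```

View pics/s3c.png

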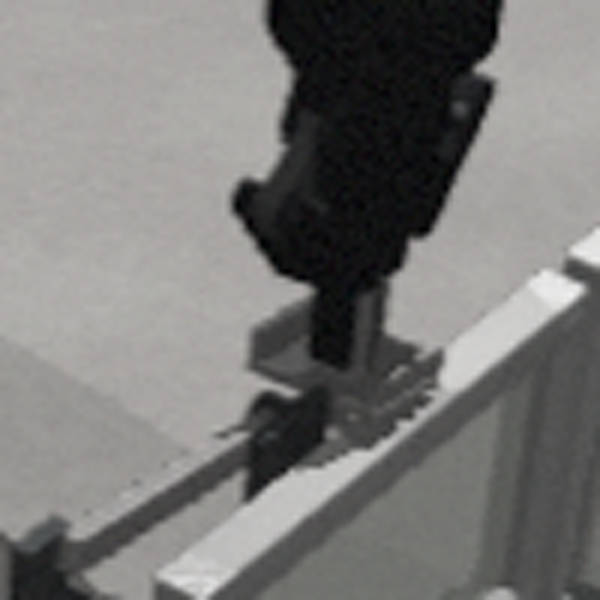

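The finger stands in the tray; its floor was felt at z about 0.182, so the stop should be near 0.173. I'll press on in ever smaller steps.

Emit:
arm_command(series=[[0, 0.0005, 0.001, 0], [0, 0.0008, 0.002, 0], [0, 0.001, 0.003, 0], [0, 0.001, 0.003, 0], [0, 0.001, 0.003, 0]])

```text
time: 10.2
ee_pos: [0.583, 0.0787, 0.1758]
tcp_rot: [-180.0, 0.0, -166.6]
wrist_force: [-0.9, 0.0, 3.6]
opening: -0.0001
grasp_force: 2.1
```

Emit:
arm_command(series=[[0, 0, 0.0005, 0], [0, 0, 0.001, 0], [0, 0, 0.001, 0], [0, 0, 0.001, 0], [0, 0, 0.001, 0]])

```text
time: 10.7
ee_pos: [0.583, 0.0787, 0.1749]
tcp_rot: [-180.0, 0.0, -166.6]
wrist_force: [0.4, 0.8, 6.0]
opening: -0.0
grasp_force: 2.6
```

Emit:
arm_command(series=[[0, 0, 0.0003, 0], [0, 0, 0.0006, 0], [0, 0, 0.0006, 0], [0, 0, 0.0006, 0], [0, 0, 0.0006, 0]])

```text
time: 11.2
ee_pos: [0.5831, 0.0787, 0.1747]
tcp_rot: [-180.0, 0.0, -166.6]
wrist_force: [-0.7, -0.5, 8.1]
opening: -0.0003
grasp_force: 3.8
```

Emit:
arm_command(series=[[0, 0, 0.0003, 0], [0, 0, 0.0005, 0], [0, 0, 0.0005, 0], [0, 0, 0.0005, 0], [0, 0, 0.0005, 0]])

```text
time: 11.7
ee_pos: [0.5831, 0.0787, 0.1746]
tcp_rot: [-180.0, 0.1, -166.6]
wrist_force: [-1.3, 1.0, 9.9]
opening: 0.0003
grasp_force: 4.9
```

```bash
python3 s.py
python3 - <<'E'
from h import *
c=cam("scene")
a=cv2.imread("pics/scene0.png")
f=lambda i:cv2.resize(i[220:300,330:410],None,fx=5,fy=5,interpolation=2)
cv2.imwrite("pics/s4c.png",np.hstack([f(a),f(c["color"])]))
E
```

```text
11.7 [ 7.6953  9.4003  8.6699 89.1919 -0.0207 -5.7137] [0.5831 0.0787 0.1746] [-179.9717    0.0753 -166.591 ] [-1.2965  0.9606  9.8774] 0.00025902342674331635
```

View pics/s4c.png

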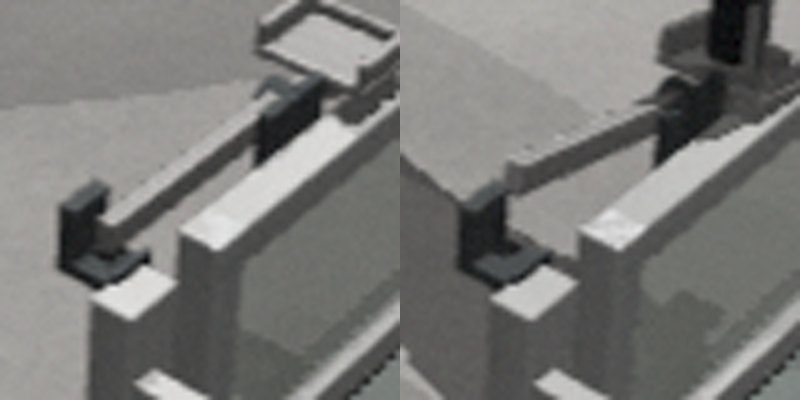

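The bar end now stands clear above the hook lip (right half, about px (505,165), with the lip top near (490,190)). Drawing the gate out along its arc.

Emit:
arm_command(series=[[0.0026, 0.0004, 0, 0.02], [0.0052, 0.0009, 0, 0.04], [0.0078, 0.0014, 0, 0.06], [0.0104, 0.002, 0, 0.08], [0.013, 0.0027, 0, 0.1]])

```text
time: 12.25
ee_pos: [0.5702, 0.0782, 0.1747]
tcp_rot: [-180.0, 0.1, -172.4]
wrist_force: [1.6, -1.7, 9.5]
opening: 0.0002
grasp_force: 4.4
```

```bash
python3 s.py
python3 - <<'E'
from h import *
c=cam("scene")
cv2.imwrite("pics/s5c.png",cv2.resize(c["color"][190:300,320:430],None,fx=5,fy=5,interpolation=2))
E
```

```text
12.25 [ 7.8306  7.5597  6.6108 88.9226 -0.0383  0.2027] [0.5702 0.0782 0.1747] [-179.9622    0.1287 -172.3721] [ 1.6467 -1.6923  9.4897] 0.0001765161783527786
```

View pics/s5c.png

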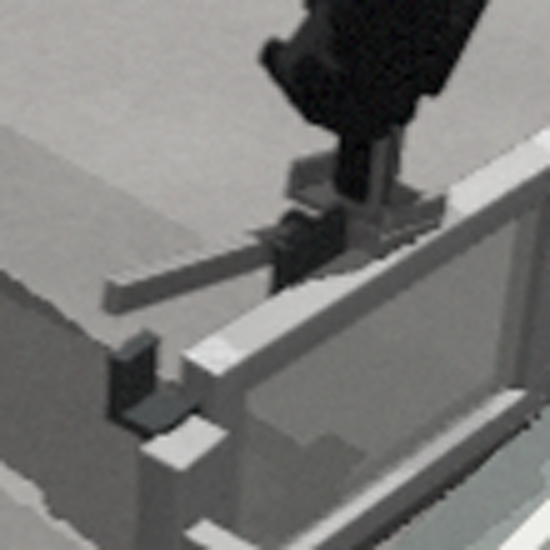

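The gate has followed (about 0.1 rad) and the bar is past the hook. I'll keep swinging, pressing slightly less.

Emit:
arm_command(series=[[0.0078, 0.0014, 0, 0.06], [0.0155, 0.0033, -0.0005, 0.12], [0.0231, 0.0056, -0.0005, 0.18], [0.0306, 0.0084, -0.0005, 0.24], [0.0378, 0.0117, -0.0005, 0.3]])

```text
time: 12.8
ee_pos: [0.5308, 0.0847, 0.1747]
tcp_rot: [-180.0, 0.1, 170.3]
wrist_force: [1.8, -1.8, 7.5]
opening: 0.0002
grasp_force: 3.4
```

Emit:
arm_command(series=[[0.0078, 0.0014, 0, 0.06], [0.0155, 0.0033, 0, 0.12], [0.0231, 0.0056, 0, 0.18], [0.0306, 0.0084, 0, 0.24], [0.0378, 0.0117, 0, 0.3]])

```text
time: 13.3
ee_pos: [0.4953, 0.1024, 0.1747]
tcp_rot: [-180.0, 0.1, 153.1]
wrist_force: [0.8, -2.9, 7.5]
opening: -0.0
grasp_force: 3.5
```

```bash
python3 s.py
python3 - <<'E'
from h import *
o=np.array(bot.get_obs()["ee_pos"])[:2]-[.5716,.2106]; print(np.linalg.norm(o), .1325)
c=cam("scene")
cv2.imwrite("pics/s6c.png",cv2.resize(c["color"][140:320,240:460],None,fx=3,fy=3,interpolation=2))
E
```

```text
13.3 [11.7207 -1.9306 -3.251  88.6206 -0.0667 38.5765] [0.4953 0.1024 0.1747] [-179.9846    0.0877  153.1442] [ 0.8073 -2.8979  7.4947] -3.106242797945101e-06
0.13237715218845014 0.1325
```

View pics/s6c.png

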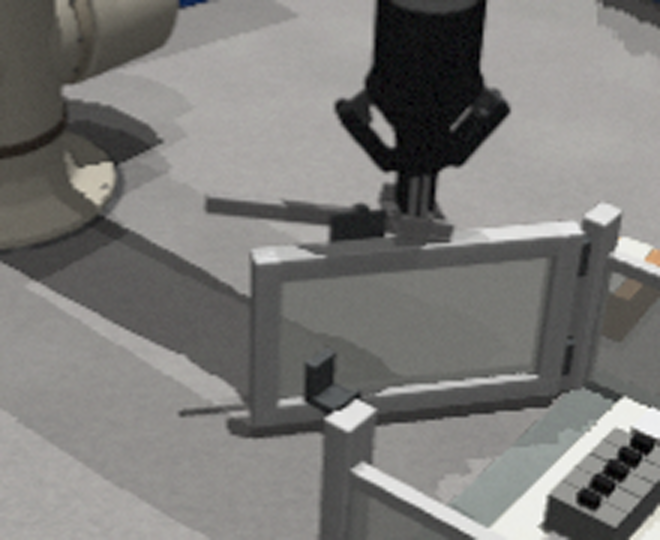

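The gate stands about 0.7 rad open, with the finger still in the tray. Swinging on to about 1.3 rad, and slowing at the end.

Emit:
arm_command(series=[[0.0078, 0.0014, 0, 0.06], [0.0155, 0.0033, 0, 0.12], [0.0231, 0.0056, 0, 0.18], [0.0306, 0.0084, 0, 0.24], [0.0378, 0.0117, 0, 0.3]])

```text
time: 13.85
ee_pos: [0.4669, 0.1302, 0.1746]
tcp_rot: [180.0, 0.1, 136.0]
wrist_force: [1.0, -0.5, 6.5]
opening: -0.0002
grasp_force: 3.2
```

Emit:
arm_command(series=[[0.0078, 0.0014, 0, 0.06], [0.0155, 0.0033, 0, 0.12], [0.0231, 0.0056, 0, 0.18], [0.0306, 0.0084, 0, 0.24], [0.0378, 0.0117, 0, 0.3]])

```text
time: 14.35
ee_pos: [0.4478, 0.1648, 0.1746]
tcp_rot: [179.9, 0.1, 118.8]
wrist_force: [1.2, -1.6, 6.3]
opening: -0.0
grasp_force: 3.2
```

Emit:
arm_command(series=[[0, 0, 0, 0], [0, 0, 0, 0], [0, 0, 0, 0], [0, 0, -0.001, 0], [0, 0, -0.002, 0]])

```text
time: 14.85
ee_pos: [0.4478, 0.1649, 0.1763]
tcp_rot: [180.0, 0.0, 118.9]
wrist_force: [2.2, 1.4, 4.0]
opening: -0.0002
grasp_force: 2.1
```

```bash
python3 s.py
```

```text
14.85 [20.2199 -5.7812 -6.7192 89.0401  0.0005 81.2827] [0.4478 0.1649 0.1763] [179.9783   0.0028 118.9371] [2.2284 1.4077 4.0417] -0.00020419480245979213
```

Emit:
arm_command(series=[[0, 0, -0.001, 0], [0, 0, -0.002, 0], [0, 0, -0.003, 0], [0, 0, -0.004, 0], [0, 0, -0.005, 0]])

```text
time: 15.35
ee_pos: [0.4474, 0.1647, 0.1811]
tcp_rot: [-180.0, 0.0, 118.9]
wrist_force: [-1.5, 0.4, 3.6]
opening: 0.0001
grasp_force: 1.9
```

Emit:
arm_command(series=[[0, 0, -0.001, 0], [0, 0, -0.002, 0], [0, 0, -0.004, 0], [0, 0, -0.006, 0], [0, 0, -0.01, 0]])

```text
time: 15.85
ee_pos: [0.4475, 0.1648, 0.191]
tcp_rot: [-180.0, -0.0, 118.9]
wrist_force: [0.4, 0.3, -0.4]
opening: -0.0001
grasp_force: 0.0
```

Emit:
arm_command(series=[[0, 0, -0.015, 0], [0, 0, -0.03, 0], [0, 0, -0.045, 0], [0, 0, -0.06, 0], [0, 0, -0.07, 0]])

```text
time: 16.35
ee_pos: [0.4478, 0.1649, 0.2624]
tcp_rot: [179.9, 0.0, 118.9]
wrist_force: [-0.0, 0.0, -0.4]
opening: -0.0002
grasp_force: 0.0
```

Emit:
arm_command(series=[[0, 0, -0.01, 0], [0, 0, -0.01, 0], [0, 0, -0.01, 0], [0, 0, -0.01, 0], [0, 0, -0.01, 0]])

```text
time: 16.85
ee_pos: [0.4474, 0.1648, 0.2706]
tcp_rot: [-179.9, -0.0, 118.9]
wrist_force: [0.6, -0.0, 0.2]
opening: 0.0001
grasp_force: 0.0
```

```bash
python3 s.py
python3 - <<'E'
from h import *
c=cam("scene")
cv2.imwrite("pics/s7.png",c["color"])
E
```

```text
16.85 [20.2166 -3.9072  5.5408 99.501   0.001  81.2837] [0.4474 0.1648 0.2706] [-179.9478   -0.009   118.9329] [ 0.5954 -0.0232  0.2353] 8.502051100676636e-05
```

View pics/s7.png

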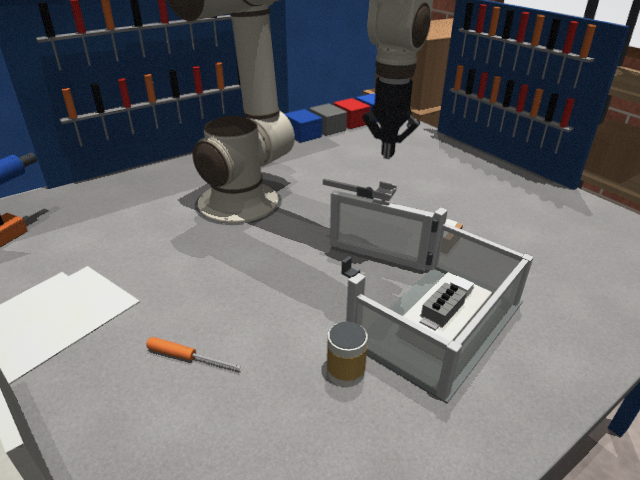

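The gate stands open (free end at about px (335,197)) and the fingers are clear of it. I'll check the angle from the lever pivot before handing in.

Run:
```python
from h import *
c=cam("scene"); h=np.array([.5716,.2106])
rest=np.arctan2(*(np.array([-.0396-.13,-.0196])))  # placeholder gate-frame angle (y,x)
w0=rest+np.deg2rad(13.5)
for t in("lever","latch"):
    for k in bot.mark_of("scene",t)[:2]:
        p=atz(c,k["location"],.18)[:2]; d=p-h; print(t,k["confidence"],p,np.linalg.norm(d),(w0-np.arctan2(d[1],d[0])+np.pi)%(2*np.pi)-np.pi)
# gate top-rail free end, z .165
p=atz(c,(333,196),.165)[:2]; d=p-h; print(p,np.linalg.norm(d),(np.deg2rad(-76.5)-np.arctan2(d[1],d[0])))
```

```text
lever 0.55 [0.428722   0.13135965] 0.16338040277812757 1.1849909795253124
latch 0.63 [0.41828633 0.13252133] 0.17205045857820564 1.2203208780212744
[0.37475749 0.07006254] 0.24186308464196551 1.1863827126758104
```

```bash
python3 -c "
from workcell import bot
print(bot.job_done())"
```

```text
the job is handed in; nothing more can be done
None
```

The gate is unlatched by its lever and left standing open at about 1.2 to 1.3 rad, with the lever let go and the arm clear; the job is handed in, and no verdict was shown.

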